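# Open the bin shutter and tip the craft blocks in

## Task

Clear up the craft blocks on the studio table: first slide the bin's shutter by its black grip until it is fully open against its end stop, with the blocks still in the tray. Then tip the hinged tray so that all four wooden blocks slide into the bin, and let the tray come back down level. Leave the shutter fully open and do not disturb the other things on the table.

Things in the scene. Friction and masses are not known exactly. Their poses are not given: they have to be found in the camera images.
- station: Plywood tipping station fixed to the table. Origin: on the table top (z 0) under the middle of the tray's hinge axis. z up; x horizontal, from the tray towards the bin (roughly away from the robot); y to the left. All mm below are in this frame. Base board x -210 to 150, y +-105, 12 mm thick. Hinge cheeks beside the bin (y +-86 to +-94, x -23 to 11) reach z 157.
- bin_in (a point): Centre of the bin's inner floor, at (64, 0, 12) mm; axes as the station's. Bin: open-topped plywood box, inside x -6 to 134, y -80 to 80 mm, 6 mm walls, rims at z 105 mm, only the far (+x) wall reaches z 155 mm.
- shutter (a joint): Opening of the sliding shutter in m along the station's +y: 0 = shut over the bin, 0.16 = fully open against its end stop (bin mouth wholly uncovered). Starts at 0 to 0.035, stays where it is left, takes 3 N plus 8 N per m/s to slide. Two aluminium rails left of the bin carry the open shutter; a stop bar ends them at y 245 to 253, top z 115 mm.
- shutter_grip (a point): Centre of the top of the black upright grip block on the shutter: 64 mm along x, 20 mm thick along y, 40 mm tall, top at z 153 mm. It stands on the aluminium shutter plate (134 x 160 mm in x and y, top face at z 113 mm). In the station frame it lies at x 70 mm, y = -20 mm + joint shutter. Axes as the station's.
- tray (a joint): Tip angle of the tray in rad about the station's y axis through x 0, z 140 mm: 0 = level (its start, and it falls back there by its own weight when let go), stop at 1.05 = back end raised, mouth down over the bin. The blocks slide off by about 0.7 rad at the latest.
- tray_lip (a point): Middle of the tray's discharge lip, floor top: (12, 0, 140) mm with the tray level; turns with it. Wooden tray, open at the bin end, inside x -164 to 12 mm, 140 mm wide, walls 35 mm high and 6 mm thick.
- paddle (a point): Centre of the upper face of the paddle (46 mm along the lever, 50 mm along y, 8 thick) that sticks up at the bin's right (-y) side on the tray's lever, 120 mm from the hinge axis. Tray level: the lever rises 30 deg towards +x, this point at (102, -127, 203) mm. Pressed down with 6 to 10 N it tips the tray; at 1.05 rad it slopes 30 deg down, point at (106, -127, 83). Turns with the tray.
- bar: Wooden bar block 62 x 32 x 26 mm; origin at its centre. Starts in the tray.
- square: Wooden square block 44 x 44 x 30 mm; origin at its centre. Starts in the tray.
- disc: Wooden disc, diameter 50, height 26 mm; origin at its centre. Starts lying flat in the tray.
- arch: Wooden bridge block 62 x 30 x 30 mm with a notch beneath; origin at its middle. Starts in the tray.
- jar: Bystander: closed jar, diameter 60, height 85 mm, on the table right of the tray; origin centre of its underside.
- mug: Bystander: white mug, diameter 76, height 85 mm, on the table left of the tray; origin centre of its underside.
- scraper: Bystander: spatula 200 mm long lying beyond the station; origin at its middle, underside.
- brush: Bystander: brush 200 mm long lying far to the right; origin at its middle, underside.
- dish: Bystander: white plate, diameter 150, height 18 mm, to the left; origin centre of its underside.

How it is judged:
By the outcome, as a careful person would: the job done as asked, in the order asked, and still so for the second after the job is handed in, with the robot touching nothing.
It also fails if it takes over 48 s, if anything falls off the work surface, if the arm or the gripper's body presses on something with over 40 N, if the wrist force passes 120 N, or if a joint passes its speed limit or range.

## Robot

A 7-joint arm with a two-finger parallel gripper is mounted at the origin on the work surface. World frame = base frame: x ahead of the robot, y to its left, z up, the work surface at z = 0. Lengths are in m, angles in rad, forces in N, time in s.
With the tool pointing down it reaches from about 0.425 to 0.925 m from the base axis. Payload 6.8 kg.
Tool frame: the origin (TCP) lies between the finger pads; the fingertips stand r.tips_ahead ahead of it and the grasp point (between the pads) lies 5 mm behind it (r.tips_ahead is the distance from the TCP to the fingertips, in m); z points along the fingers, y is the line along which they close (so a half turn about z gives the same grasp; the last joint's range is limited). The gripper opens to 85 mm and grips with 20 to 120 N. Pads are 22 mm wide; open, the fingers measure 114 mm over their backs; the gripper's body (76 mm by 85 mm) begins 54 mm behind the grasp point. The pads swing forward as they close: fully open they stand 13 mm farther back than shut.
Start: joints at [-1.298, 0.477, 0.022, 1.555, -0.011, 1.109, -0.083], TCP at [0.251, 0.627, 0.225] pointing down, gripper open.
Joint ranges: [-2.96, 2.96], [-0.34, 2.1], [-1.41, 1.46], [0.24, 2.44], [-1.37, 4.51], [0.17, 1.92], [-2.96, 2.96]. Speed limits (rad/s): [2.39, 2.39, 3.14, 3.14, 3.14, 3.14, 3.14].

## Interface

Orientations are given as a rotation vector (axis times angle).
In Python, from bench import r gives the robot as it stands.
- The arm moves only by the tool move_arm, never from a script. Its argument "rows" is one flat list of numbers, 4 for each row, row after row: the shift along the tool's x, y, z in cm, then the turn about the tool's z in degrees. In form: [tx, ty, tz, twist, tx, ty, tz, twist, ...]. A call has 1 to 10 rows; each row is the pose to reach, as a shift and turn from the pose commanded when the call began, along the tool's axes at that moment; what a row does not reach only later rows make up. A row lasts 1/8 s, in which the tool goes at most 62.5 mm and 10.7 degrees, less where a joint would pass 70% of its speed; a pose out of reach is approached as far as the arm can. A call with a gripper value outside its range is refused whole. "fingers" is the opening, from 0 (shut) to 1 (fully open), set as the call begins (left out, the last holds). The fingers move at their own pace and stop on an object; "newtons" is the grip in N (left out, the last holds). Time passes only in rows, so rows that repeat a pose let the fingers close. It gives the time, the measured TCP pose, the force, the opening and the grip force at its end, in the units of the state.
- r.get_obs(): the state, without advancing time (a new reading comes with each control period).
- r.grab_frame(name): name is "scene" or "top" or "wrist"; returns the picture (420x560x3 uint8, blue, green, red); there is no depth.
- r.camera_params(name): a dict with "fx", "fy", "cx", "cy" (pixels), "world_from_camera" (4x4, takes a point from camera to world coordinates). Camera axes: x right, y down, z forward; pixel columns grow to the right and rows downward; lengths in m; the calibration is good to about 2 mm. The wrist camera is an equidistant fisheye: a pixel r from the principal point sees the ray r / f radians off the axis. A picture is of the moment at which its call begins: read the wrist's pose just before it. camera_params takes no time and is no camera call; for the wrist camera it gives the pose at the moment of the call.
- r.hand_in(): hands the job in; it is judged then, once.
The state is a dict: "clock": time; "joints": joint angles; "qvel": joint speeds; "tau": joint torques, N m; "tcp_pos": TCP position; "orientation": TCP orientation; "contact_force": force on the tool from outside, world axes, zero at the start; "moment": the same for the moment, N m; "grip_width": finger opening in m; "gripper_force": force on a finger pad.
Only numpy, scipy, OpenCV 4.12 (cv2) and the standard library are available. Lean on these libraries where they do the work, as an engineer would, in place of code of your own. Each camera call takes 0.05 s, during which the arm holds its last target. There are 200 camera calls.

## Working session

There is one attempt and no reset: what is moved stays moved. The work goes in short steps, Python scripts to look and compute and a tool call to move; the robot and the scene stay as the last step left them, time stands still between calls to the robot, and variables do not carry over. Pictures are saved under pics/ and viewed, at most 10 in all, crops included, and the job is handed in when it is done.

Besides the shell and the picture viewer there is one more tool, called after "Call:" as a command line: name --argument value ..., lists and objects as JSON in quotes. move_arm: Moves the arm, as the interface text tells. Its arguments: {"type":"object","properties":{"rows":{"type":"array"},"fingers":{"type":"number"},"newtons":{"type":"number"}},"required":["rows"]}

```bash
mkdir -p pics
python3 - <<'E'
from bench import r
import cv2,numpy as np
o=r.get_obs();print(o['clock'],o['tcp_pos'],o['orientation'],r.tips_ahead)
for n in('scene','top'):
    cv2.imwrite(f'pics/{n}0.png',r.grab_frame(n));p=r.camera_params(n);print(n,p['fx'],p['fy'],p['cx'],p['cy'],np.round(p['world_from_camera'],4).tolist())
E
```

```text
0.0 [0.25067722 0.6260941  0.2240044 ] [-5.94482041e-01 -3.08463752e+00  2.87280611e-03] 0.014
scene 434.22032504821027 434.22032504821027 281.51770480069456 203.99194197521481 [[0.1773, 0.7628, -0.6218, 1.3113], [0.984, -0.1276, 0.1241, -0.1675], [0.0154, -0.6339, -0.7732, 1.0432], [0.0, 0.0, 0.0, 1.0]]
top 513.3995756829974 513.3995756829974 284.09019816140807 199.40664042016783 [[-0.0047, -0.9745, 0.2245, 0.2721], [-1.0, 0.0049, 0.0006, -0.0003], [-0.0017, -0.2245, -0.9745, 1.4428], [0.0, 0.0, 0.0, 1.0]]
```

View pics/top0.png

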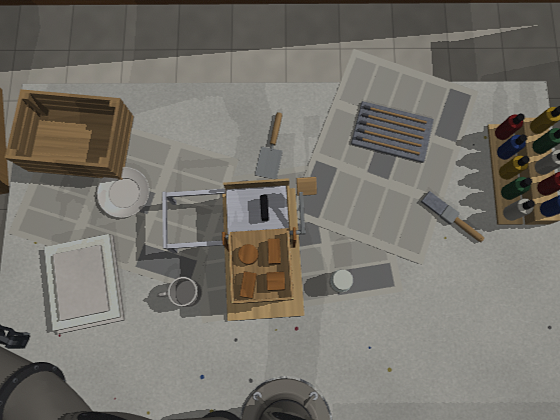

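View pics/scene0.png

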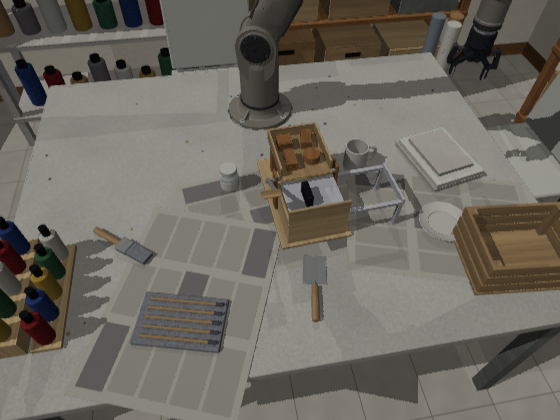

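The top view shows the station near columns 225–318, rows 180–320: black grip at about (264,207), paddle (307,186) and rails at left (165–228, 190–247). The scene view shows the same, seen from beyond. I'll zoom in on both for accurate corners.

```bash
cat > h.py <<'E'
import cv2,numpy as np
from bench import r
def cast(n,uv,z):
    p=r.camera_params(n);T=np.array(p['world_from_camera'])
    d=T[:3,:3]@np.array([(uv[0]-p['cx'])/p['fx'],(uv[1]-p['cy'])/p['fy'],1]);o=T[:3,3]
    return o+d*(z-o[2])/d[2]
def proj(n,P):
    p=r.camera_params(n);c=np.linalg.inv(p['world_from_camera'])@np.r_[P,1]
    return np.array([p['fx']*c[0]/c[2]+p['cx'],p['fy']*c[1]/c[2]+p['cy']])
E
python3 - <<'E'
from h import *
a=cv2.imread('pics/top0.png');b=cv2.imread('pics/scene0.png')
for n,im,(x0,y0,x1,y1) in(('top',a,(235,185,290,235)),('scene',b,(295,178,325,212))):
    m=(im[y0:y1,x0:x1].max(2)<45).astype(np.uint8)
    k,l,s,c=cv2.connectedComponentsWithStats(m)
    for i in range(1,k):
        if s[i,4]>15: print(n,s[i]+[x0,y0,0,0,0],c[i]+[x0,y0])
A=cv2.resize(a[170:325,155:325],None,fx=3.5,fy=3.5,interpolation=cv2.INTER_CUBIC)
cv2.imwrite('pics/ztop.png',A)
B=cv2.resize(b[115:255,245:415],None,fx=4,fy=4,interpolation=cv2.INTER_CUBIC)
cv2.imwrite('pics/zscene.png',B)
E
```

```text
top [260 195   8  26 184] [263.75543478 207.28804348]
scene [301 181  13  26 217] [306.90322581 193.68663594]
```

View pics/ztop.png

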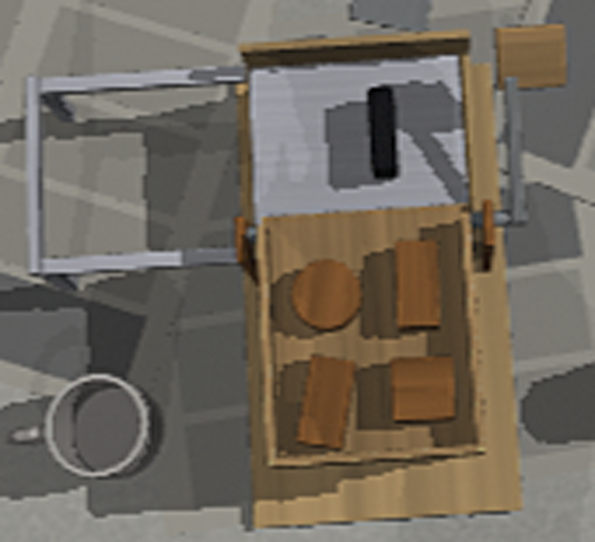

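View pics/zscene.png

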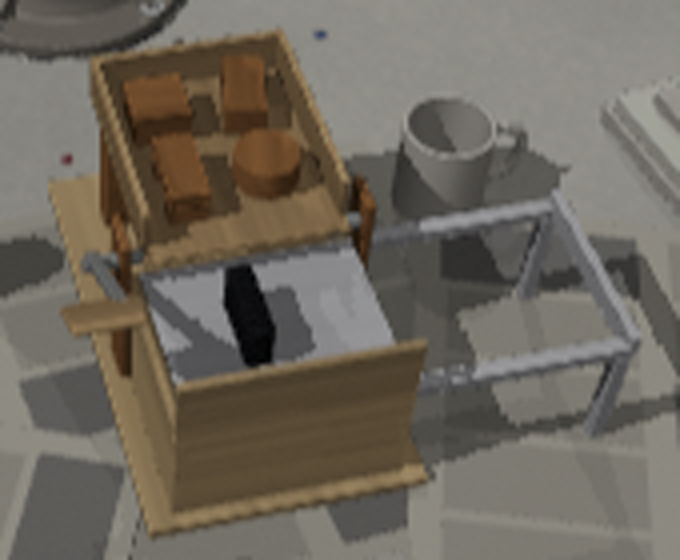

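The zooms give clear corners. In the top view: near base board corners (254,527) and (521,510), tray rear corners (268,466) and (484,453), far wall (240,47)–(469,35), paddle (495–567,25–89), all in zoomed pixels. I'll fit the station pose to these.

```bash
cat > fit.py <<'E'
from h import *
from scipy.optimize import least_squares
pts=[('t',254,527,-210,105,12),('t',521,510,-210,-105,12),('t',268,466,-170,76,175),('t',484,453,-170,-76,175),
('t',240,47,140,86,155),('t',469,35,140,-86,155),('t',531,57,102,-127,203),
('s',152,533,150,-105,0),('s',430,478,150,105,0),('s',176,390,140,-86,155),('s',427,345,140,86,155)]
N={'t':('top',155,170,3.5),'s':('scene',245,115,4)}
def w(p,P): c,s=np.cos(p[2]),np.sin(p[2]);return np.array([p[0]+c*P[0]-s*P[1],p[1]+s*P[0]+c*P[1],P[2]])
def f(p):
    return np.concatenate([proj(N[q[0]][0],w(p,np.array(q[3:])/1000))-[N[q[0]][1]+q[1]/N[q[0]][3],N[q[0]][2]+q[2]/N[q[0]][3]] for q in pts])
E
python3 - <<'E'
from fit import *
s=least_squares(f,[.5,.03,0],loss='soft_l1');p=s.x;print(p,np.degrees(p[2]));print(np.round(f(p).reshape(-1,2),1).tolist())
np.save('p.npy',p)
# grip: from blob centre at z ~.14
R=np.array([[np.cos(p[2]),-np.sin(p[2])],[np.sin(p[2]),np.cos(p[2])]])
for n,uv in(('top',(263.75,207.3)),('scene',(306.9,193.7))):
    for z in(.133,.153): print(n,z,(R.T@(cast(n,uv,z)[:2]-p[:2])*1000).round(1))
for nm,P in(('grip0',(.07,-.02,.153)),('paddle',(.102,-.127,.203)),('end',(.106,-.127,.083)),('gripopen',(.07,.14,.153))): print(nm,w(p,P).round(4))
print(r.get_obs()['orientation'])
E
```

```text
[0.48036315 0.0656942  0.06569221] 3.7638865390858287
[[-0.5, 0.5], [0.4, -0.2], [-0.6, 0.6], [0.3, -0.2], [-1.3, -0.8], [-0.6, -1.9], [-0.7, 0.2], [-1.3, 0.9], [-1.6, 0.8], [-0.3, -0.8], [-0.8, -1.1]]
top 0.133 [ 71.8 -16.8]
top 0.153 [ 67.4 -17.3]
scene 0.133 [ 73.4 -16.1]
scene 0.153 [ 89.6 -22. ]
grip0 [0.5515 0.0503 0.153 ]
paddle [ 0.5905 -0.0543  0.203 ]
end [ 0.5945 -0.0541  0.083 ]
gripopen [0.541 0.21  0.153]
[-5.94474722e-01 -3.08464098e+00  2.53687205e-03]
```

```bash
cat > go.py <<'E'
import sys
from fit import *
from scipy.spatial.transform import Rotation as Ro
# args: station x,y,tip z (mm) triples -> tool-frame shifts in cm from the current pose
p=np.load('p.npy');o=r.get_obs();R=Ro.from_rotvec(o['orientation']).as_matrix()
a=np.array(sys.argv[1:],float).reshape(-1,3)/1000
ty=np.degrees(np.arctan2(R[1,1],R[0,1]));print('t',round(o['clock'],2),'twist needed',round(-(np.degrees(p[2])+90-ty),1))
c,s=np.cos(p[2]),np.sin(p[2]);t=o['tcp_pos']-[p[0],p[1],0];print('station tip now mm',np.round([1e3*(c*t[0]+s*t[1]),1e3*(c*t[1]-s*t[0]),1e3*(t[2]-r.tips_ahead)],1),'F',np.round(o['contact_force'],1))
for q in a: print(q*1e3,np.round(R.T@(w(p,q)+[0,0,r.tips_ahead]-o['tcp_pos'])*100,2))
E
python3 go.py 70 -52 260 70 -52 124
```

```text
t 0.1 twist needed -25.6
station tip now mm [-192.4  574.3  210.1] F [-0.1 -0.5 -0.7]
[ 70. -52. 260.] [-50.71 -45.17  -4.91]
[ 70. -52. 124.] [-50.71 -45.15   8.69]
```

Call:
move_arm --rows '[0, 0, -5, 0, -4, -4, -5, -5, -9, -8, -5, -12, -14, -12.5, -5, -18, -19, -17, -5, -25.6, -24, -21.5, -5, -25.6, -29, -26, -5, -25.6, -34, -30.5, -5, -25.6, -39, -35, -5, -25.6, -44, -39, -5, -25.6]' --fingers 0

```text
clock: 1.35
tcp_pos: [0.4996, 0.1269, 0.275]
orientation: [0.104, -3.14, -0.0]
contact_force: [0.3, 0.9, 0.1]
grip_width: -0.0001
gripper_force: 0.0
```

```bash
python3 go.py 70 -52 260 70 -52 124
```

```text
t 1.35 twist needed 0.0
station tip now mm [ 23.3  59.8 261. ] F [0.3 0.9 0.1]
[ 70. -52. 260.] [ -4.67 -11.18   0.09]
[ 70. -52. 124.] [ -4.67 -11.19  13.69]
```

Call:
move_arm --rows '[-2.5, -4.5, 0, 0, -4.7, -9, 0, 0, -4.7, -11.2, 0, 0, -4.7, -11.2, 3, 0, -4.7, -11.2, 6.5, 0, -4.7, -11.2, 10, 0, -4.7, -11.2, 12, 0, -4.7, -11.2, 13.2, 0, -4.7, -11.2, 13.2, 0]'

```text
clock: 2.48
tcp_pos: [0.5531, 0.0202, 0.1424]
orientation: [0.104, -3.138, 0.0]
contact_force: [0.2, 0.3, -0.0]
grip_width: 0.0001
gripper_force: 0.0
```

```bash
python3 go.py 70 -42 127 70 105 127 70 115 127; python3 -c "
from h import *
cv2.imwrite('pics/s1.png',cv2.resize(r.grab_frame('scene')[95:255,215:415],None,fx=3.5,fy=3.5))"
```

```text
t 2.48 twist needed 0.0
station tip now mm [ 69.6 -50.2 128.4] F [ 0.2  0.3 -0. ]
[ 70. -42. 127.] [-0.04  0.82  0.14]
[ 70. 105. 127.] [-0.04 15.52  0.14]
[ 70. 115. 127.] [-0.04 16.52  0.14]
```

View pics/s1.png

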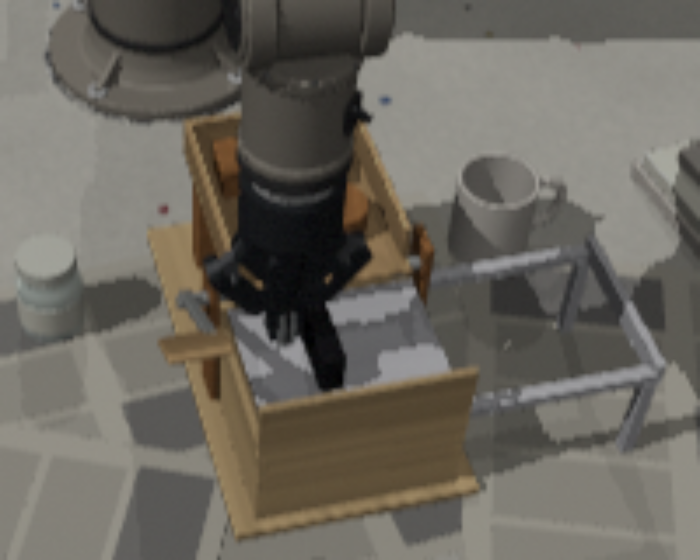

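The shut fingers at about (283,325) stand just right of the grip at (320,345), with the lever clear. Pushing now.

Call:
move_arm --rows '[0, 0.8, 0, 0, 0, 2.3, 0, 0, 0, 4.3, 0, 0, 0, 6.3, 0, 0, 0, 8.3, 0, 0, 0, 10.3, 0, 0, 0, 12.0, 0, 0, 0, 13.5, 0, 0, 0, 14.5, 0, 0, 0, 15, 0, 0]'

```text
clock: 3.78
tcp_pos: [0.5434, 0.1706, 0.1428]
orientation: [0.105, -3.139, -0.0]
contact_force: [1.5, -4.2, 1.5]
grip_width: 0.0
gripper_force: 1.6
```

Call:
move_arm --rows '[0, 0.4, 0, 0, 0, 0.8, 0, 0, 0, 1.1, 0, 0, 0, 1.4, 0, 0, 0, 1.4, 0, 0]'

```text
clock: 4.4
tcp_pos: [0.5426, 0.1844, 0.1429]
orientation: [0.104, -3.14, -0.001]
contact_force: [-0.1, -1.7, -1.2]
grip_width: -0.0002
gripper_force: 0.8
```

```bash
python3 go.py 70 115 127; python3 -c "
from h import *
a=r.grab_frame('top')
cv2.imwrite('pics/t2.png',cv2.resize(a[165:325,145:325],None,fx=3.5,fy=3.5))"
```

```text
t 4.4 twist needed 0.0
station tip now mm [ 69.9 114.3 128.9] F [-0.1 -1.7 -1.2]
[ 70. 115. 127.] [-0.01  0.07  0.19]
```

View pics/t2.png

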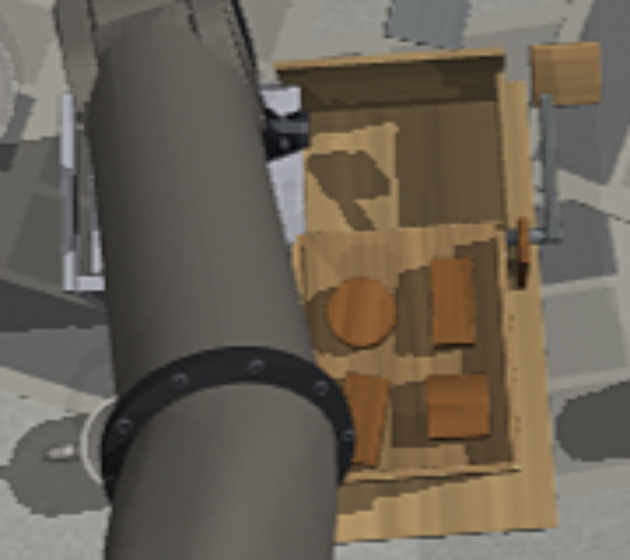

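The bin is nearly uncovered, with the shutter edge at about (300,165) and all four blocks still in the tray. The force doesn't show stop contact yet, so I'll push in small steps until it rises.

Call:
move_arm --rows '[0, 0.2, 0, 0, 0, 0.4, 0, 0, 0, 0.5, 0, 0, 0, 0.5, 0, 0]'

```text
clock: 4.95
tcp_pos: [0.5423, 0.189, 0.1429]
orientation: [0.104, -3.14, -0.0]
contact_force: [-0.0, -1.8, -1.5]
grip_width: -0.0007
gripper_force: 1.2
```

Call:
move_arm --rows '[0, 0.2, 0, 0, 0, 0.4, 0, 0, 0, 0.4, 0, 0]'

```text
clock: 5.32
tcp_pos: [0.5421, 0.1927, 0.1429]
orientation: [0.104, -3.14, 0.0]
contact_force: [0.4, -3.7, -0.9]
grip_width: 0.0001
gripper_force: 1.8
```

Call:
move_arm --rows '[0, 0.2, 0, 0, 0, 0.4, 0, 0, 0, 0.4, 0, 0]'

```text
clock: 5.7
tcp_pos: [0.5421, 0.193, 0.1429]
orientation: [0.099, -3.139, 0.007]
contact_force: [0.6, -10.7, 1.3]
grip_width: -0.0001
gripper_force: 5.8
```

Call:
move_arm --rows '[0, 0.2, 0, 0, 0, 0.3, 0, 0, 0, 0.3, 0, 0]'

```text
clock: 6.08
tcp_pos: [0.5421, 0.1932, 0.1428]
orientation: [0.096, -3.138, 0.011]
contact_force: [-0.4, -17.2, 3.7]
grip_width: 0.0006
gripper_force: 8.7
```

The TCP has stalled and the force is rising, so the shutter is on its stop. I'll back off and rise.

Call:
move_arm --rows '[0, -1, 0, 0, 0, -2, 0, 0, 0, -2, -5, 0, 0, -2, -10, 0, 0, -2, -13, 0, 0, -2, -13, 0]'

```text
clock: 6.82
tcp_pos: [0.5445, 0.1814, 0.276]
orientation: [-0.105, 3.134, 0.006]
contact_force: [0.1, -0.3, -1.4]
grip_width: 0.0002
gripper_force: 0.0
```

```bash
python3 go.py 105 -135 260 105 -135 220; python3 -c "
from h import *
cv2.imwrite('pics/s3.png',cv2.resize(r.grab_frame('scene')[95:255,215:415],None,fx=3.5,fy=3.5))"
```

```text
t 6.83 twist needed 0.1
station tip now mm [ 71.6 111.2 262. ] F [ 0.1 -0.3 -1.4]
[ 105. -135.  260.] [ -3.3  -24.63   0.13]
[ 105. -135.  220.] [ -3.28 -24.64   4.13]
```

View pics/s3.png

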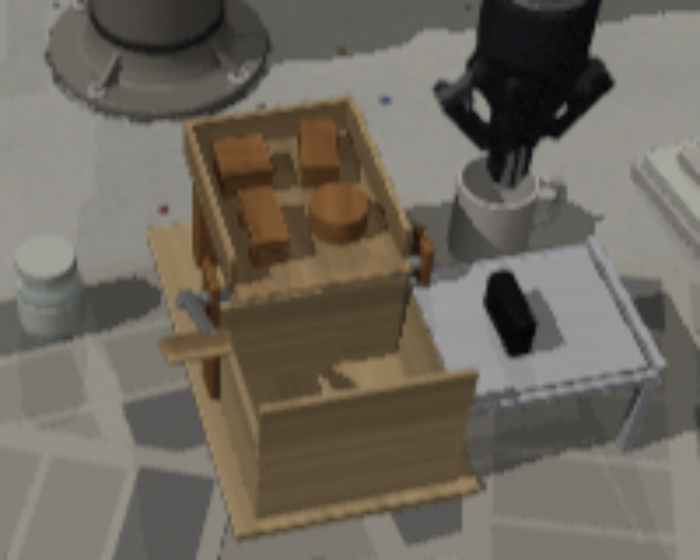

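The shutter lies against the stop bar (grip at (510,312)), the bin is wholly open, and the blocks are still in the tray. Next is the paddle.

Call:
move_arm --rows '[0, -4, 0, 0, -1, -9, 0, 0, -2, -14, 0, 0, -3, -19, 0, 0, -3.3, -23, 0, 0, -3.3, -24.6, 0, 0, -3.3, -24.6, 1, 0, -3.3, -24.6, 3, 0, -3.3, -24.6, 4, 0, -3.3, -24.6, 4, 0]'

```text
clock: 8.12
tcp_pos: [0.5916, -0.0617, 0.2318]
orientation: [0.107, -3.137, -0.001]
contact_force: [0.0, -0.1, 0.2]
grip_width: 0.0003
gripper_force: 0.0
```

```bash
python3 go.py 103 -135 205 110 -135 150 106 -135 97
```

```text
t 8.12 twist needed 0.1
station tip now mm [ 102.6 -134.4  217.8] F [ 0.  -0.1  0.2]
[ 103. -135.  205.] [-0.04 -0.06  1.28]
[ 110. -135.  150.] [-0.76 -0.06  6.78]
[ 106. -135.   97.] [-0.37 -0.07 12.08]
```

Call:
move_arm --rows '[0, 0, 0.8, 0, 0, 0, 1.5, 0, -0.2, 0, 2.2, 0, -0.4, 0, 3, 0, -0.5, 0, 3.8, 0, -0.6, 0, 4.6, 0, -0.7, 0, 5.4, 0, -0.7, 0, 6.2, 0, -0.8, 0, 7, 0, -0.8, 0, 7, 0]'

```text
clock: 9.38
tcp_pos: [0.6011, -0.0629, 0.1631]
orientation: [-0.104, 3.138, -0.0]
contact_force: [2.1, 0.3, 3.9]
grip_width: 0.0001
gripper_force: 1.9
```

```bash
python3 go.py 106 -135 97; python3 -c "
from h import *
cv2.imwrite('pics/s4.png',cv2.resize(r.grab_frame('scene')[75:255,215:415],None,fx=3.3,fy=3.3))"
```

```text
t 9.38 twist needed 0.0
station tip now mm [ 112.  -136.2  149.1] F [2.1 0.3 3.9]
[ 106. -135.   97.] [0.61 0.12 5.21]
```

View pics/s4.png

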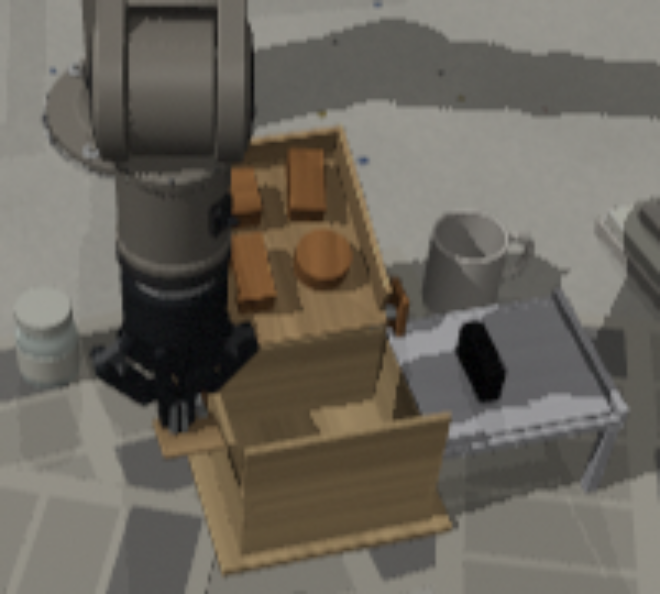

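The fingertips at (180,415) are well on the paddle, the tray is tipped about halfway and the blocks haven't moved yet. Pressing on.

Call:
move_arm --rows '[0, 0, 0.6, 0, 0, 0, 1.2, 0, 0.1, 0, 1.8, 0, 0.2, 0, 2.4, 0, 0.3, 0, 3, 0, 0.4, 0, 3.6, 0, 0.5, 0, 4.2, 0, 0.5, 0, 4.6, 0, 0.6, 0, 5, 0, 0.6, 0, 5, 0]'

```text
clock: 10.68
tcp_pos: [0.5931, -0.0633, 0.1122]
orientation: [0.103, -3.137, -0.0]
contact_force: [-0.9, 0.3, 2.5]
grip_width: 0.0002
gripper_force: 1.1
```

Call:
move_arm --rows '[0, 0, 0, 0, 0, 0, 0, 0, 0, 0, 0, 0, 0, 0, 0, 0, 0, 0, 0, 0, 0, 0, 0, 0]'

```text
clock: 11.42
tcp_pos: [0.5943, -0.0633, 0.113]
orientation: [-0.104, 3.14, -0.0]
contact_force: [-0.4, 1.0, 2.3]
grip_width: 0.0001
gripper_force: 1.1
```

```bash
python3 go.py 105 -135 150 100 -135 225; python3 -c "
from h import *
a=r.grab_frame('scene')[75:255,215:415];b=r.grab_frame('top')[165:325,165:325]
cv2.imwrite('pics/s5.png',np.hstack([cv2.resize(a,(400,360)),cv2.resize(b,(360,360))]))"
```

```text
t 11.43 twist needed 0.0
station tip now mm [ 105.2 -136.2   99. ] F [-0.4  1.   2.3]
[ 105. -135.  150.] [ 0.02  0.12 -5.1 ]
[ 100. -135.  225.] [  0.52   0.12 -12.6 ]
```

View pics/s5.png

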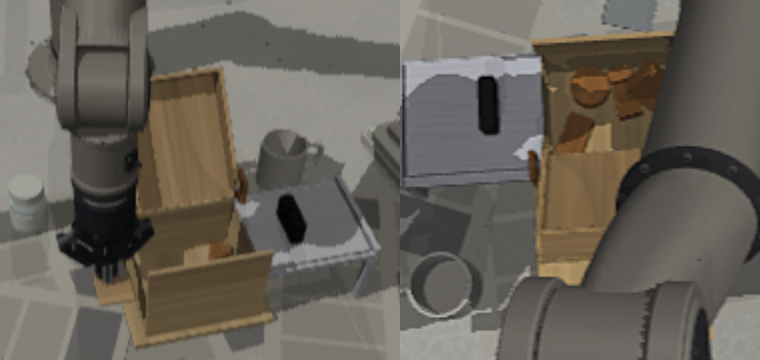

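The tray is empty and the four blocks are in the bin (right half, around (575–650,75–150)). I'll let the tray down gently.

Call:
move_arm --rows '[0, 0, -0.6, 0, -0.1, 0, -1.4, 0, -0.3, 0, -2.4, 0, -0.4, 0, -3.4, 0, -0.5, 0, -4.4, 0, -0.5, 0, -5.4, 0, -0.5, 0, -6.4, 0, -0.4, 0, -7.4, 0, -0.2, 0, -8.4, 0, 0, 0, -9.2, 0]'

```text
clock: 12.78
tcp_pos: [0.5942, -0.0633, 0.2056]
orientation: [-0.104, 3.139, -0.0]
contact_force: [0.4, 0.6, 0.5]
grip_width: 0.0
gripper_force: 0.0
```

Call:
move_arm --rows '[0, 0, -0.6, 0, 0.2, 0, -1.2, 0, 0.3, 0, -1.8, 0, 0.3, 0, -2.4, 0, 0.3, 0, -3.4, 0, 0.3, 0, -6, 0, 0.3, -4, -9, 0, 0.3, -9, -10, 0, 0.3, -13, -10, 0, 0.3, -13, -10, 0]'

```text
clock: 14.02
tcp_pos: [0.5989, -0.1979, 0.3058]
orientation: [-0.093, 3.14, -0.004]
contact_force: [-0.0, 0.3, 0.2]
grip_width: -0.0001
gripper_force: 0.0
```

```bash
python3 go.py; python3 -c "
from h import *
a=r.grab_frame('scene')[75:255,215:415];b=r.grab_frame('top')[165:325,165:325]
cv2.imwrite('pics/s6.png',np.hstack([cv2.resize(a,(400,360)),cv2.resize(b,(360,360))]))"
```

```text
t 14.03 twist needed -0.4
station tip now mm [ 101.  -270.8  291.8] F [-0.   0.3  0.2]
```

View pics/s6.png

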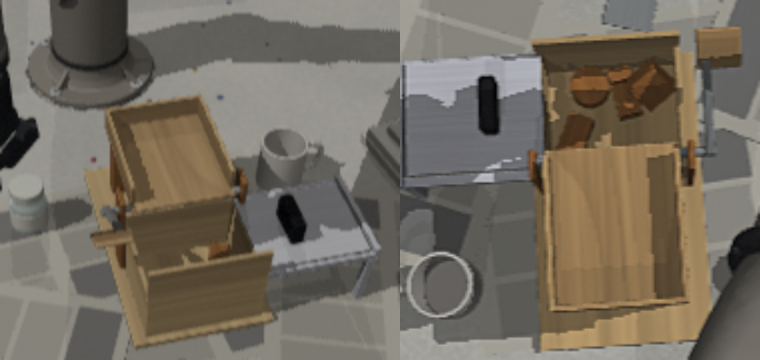

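The tray is level and empty. All four blocks are in the bin, at (590,87), (625,90), (650,83) and (575,132). The shutter is still against its stop and the arm is clear.

```bash
python3 -c "
from bench import r
print(r.hand_in())"
```

```text
the job is handed in; nothing more can be done
None
```

Job handed in at about 14 s: the shutter is fully open against its stop, all four blocks are in the bin, the tray is back level and empty, and I saw nothing else on the table disturbed.

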